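# Zero the drinks tally wheel

### The job

Zero the drinks tally for the new shift: with a fingertip, flick the teeth at the top of the black thumbwheel to the right (clockwise as you face it), click by click, until its steel stud rests at the fixed pointer on the right, without ever running past it. Only push the wheel: do not lift, tip or shove its stand, and leave the things around it where they are.

Things in the scene. Friction and masses are not known exactly. Their poses are not given: they have to be found in the camera images.
- tally_stand: Stand of the drinks tally: loose, heavy aluminium base plate (about 2.2 kg, 110 x 170 mm in its x, y, top 20 mm up) with a black thumbwheel standing upright on it, face towards the robot. Origin: centre of the underside. z up; x from the wheel's face to its back; y to the left for one who faces it. Behind the wheel an upright plate (x 14 to 24 mm, 46 mm wide) rises to 98 mm.
- axle (a point): Centre of the wheel, 85 mm above the table; the axle runs along the stand's x. Stand frame: x = -15 mm, y = 0. The wheel is a disc of 42 mm radius, 22 mm thick (11 mm to each side of this point), with six straight radial teeth 60 degrees apart, 8 mm thick, as wide as the disc, reaching to 60 mm radius. At every click two teeth stand 30 degrees left and right of straight up.
- top_gap (a point): Fixed point 50 mm straight above the axle, in the wheel's plane, mid-way between the two upper teeth when the wheel rests at a click (tips about 137 mm above the table, 30 mm left and right). Pushing the upper left tooth over the top to the upper right place is one click clockwise: a sprung roller resists with about 1 to 4 N until the tooth is upright, then snaps the wheel on to the next click.
- tally_wheel (a joint): Angle of the wheel in rad. 0 = the stud points exactly at the pointer (the goal); grows clockwise as seen from the robot (top of the wheel moves to the right, to the stand's -y). One click is 1.047 rad (60 degrees). It starts resting at -2, -3 or -4 clicks (near -2.09, -3.14 or -4.19).
- stud (a point): Centre of the round steel stud, 18 mm across, that stands 6 mm proud of the wheel's black front face, 30 mm from the axle, in line with one of the teeth; turns with the wheel. The only stud on the wheel; the end of the thin steel axle (10 mm) shows at the centre.
- pointer_tip (a point): Tip of the fixed steel cone pointer at the right of the wheel, level with the axle and 64 mm from it to the stand's -y, pointing at the wheel. It is carried by an 8 mm post at y = -80 mm, in the wheel's plane, whose top is 92 mm above the table.
- jigger: Bystander, to be left alone: double-ended steel jigger, hourglass shape, 46 mm across, 77 mm high. Origin: centre of its underside.
- shot_glass: Bystander, to be left alone: clear shot glass, 49 mm across, 62 mm high. Origin: centre of its underside.
- pulp_jar: Bystander, to be left alone: small jar of yellow fruit pulp with a screw lid, 70 mm across, 70 mm high. Origin: centre of its underside.
- steel_lid_pot: Bystander, to be left alone: small glass spice pot with steel screw lid, 58 mm across, 61 mm high. Origin: centre of its underside.
- small_cup: Bystander, to be left alone: frosted measuring cup with a handle, 51x70 mm, 69 mm high. Origin: centre of its underside.
- cap_shaker: Bystander, to be left alone: glass spice shaker with chromed cap, 44 mm across, 72 mm high. Origin: centre of its underside.
- narrow_jar: Bystander, to be left alone: narrow white-lidded jar of pink syrup, 52 mm across, 86 mm high. Origin: centre of its underside.
Things that resemble listed ones, but are neither listed nor needed, are in the scene too. Leave any red look-alike of the tally_stand alone.

How it is judged (in metres and radians):
On the way:
1. the wheel comes to rest one click short of the pointer (value of joint tally_wheel between -1.2472 and -0.847198 rad), for 0.2 s.
At the end, for the whole second after the job is handed in: The wheel rests in its click position with the stud at the pointer (within 0.15 rad), the stand stands flat within 35 mm of where it was, and every other loose thing is within 30 mm of where it was (value of joint tally_wheel between -0.15 and 0.15 rad and velocity of joint tally_wheel between -0.1 and 0.1 rad/s and distance of tally_stand from where it was at the start of the episode below 0.035 m and angle between tally_stand's own z axis and vertical below 0.05 rad and linear speed of tally_stand below 0.02 m/s and distance of each of jigger, shot_glass, pulp_jar, steel_lid_pot, small_cup, cap_shaker, narrow_jar from where it was at the start of the episode below 0.03 m); the robot touches nothing.
It fails at once if the wheel ran past the pointer (by more than 0.4 rad) (value of joint tally_wheel above 0.4 rad).
It fails at once if the wheel was turned the wrong way, back beyond the farthest starting click (value of joint tally_wheel below -4.81711 rad).
It fails at once if the stand was lifted (12 mm) or tipped (0.2 rad) (height (world z) of tally_stand above 0.012 m or angle between tally_stand's own z axis and vertical above 0.2 rad).
It fails at once if the stand was shoved more than 35 mm (distance of tally_stand from where it was at the start of the episode above 0.035 m).
It fails at once if another loose thing was moved more than 30 mm or lifted (distance of any of jigger, shot_glass, pulp_jar, steel_lid_pot, small_cup, cap_shaker, narrow_jar from where it was at the start of the episode above 0.03 m).
It also fails if it takes over 58 s, if anything falls off the work surface, if the arm or the gripper's body presses on something with over 40 N, if the wrist force passes 120 N, or if a joint passes its speed limit or range.

### The arm

A 6-joint arm with a two-finger parallel gripper is mounted at the origin on a cart in front of the work surface, level with it; the furniture and walls round the work are solid. World frame = base frame: x ahead of the robot, y to its left, z up, the work surface at z = 0. Lengths are in mm, angles in degrees, forces in N, time in s.
With the tool pointing down it reaches from about 325 to 850 mm from the base axis. Payload 15.5 kg.
Tool frame: the origin (TCP) lies on the centre line of the jaws, within the pads' length; the fingertips stand ctrl.tcp_to_tips ahead of it and the grasp point (between the pads) lies 2 mm behind it (ctrl.tcp_to_tips is the distance from the TCP to the fingertips, in mm); z points along the fingers, y is the line along which they close (so a half turn about z gives the same grasp; the last joint's range is limited). The gripper opens to 91 mm and grips with 3 to 60 N. Pads are 32 mm wide; open, the fingers measure 118 mm over their backs; the gripper's body (76 mm by 178 mm) begins 60 mm behind the grasp point.
Start: joints at [-76.461, 28.281, 77.091, -0, 74.628, -5.472], TCP at [203.592, -590.912, 230.915] pointing down, gripper open.
Joint ranges: [-166.48, 166.48], [-47.26, 123.95], [12.59, 153.08], [-70.14, 250.14], [6.76, 159.57], [-176.63, 176.63]. Speed limits (degrees/s): [108.29, 108.29, 147.25, 172.46, 172.46, 172.46].

### API

Orientations are given as [roll, pitch, yaw] about the fixed x, y, z axes, in that order (R = Rz(yaw) Ry(pitch) Rx(roll)).
In Python, from plant import monitor, imaging, job, ctrl gives the robot as it stands.
- The arm moves only by the shell command python3 -m inch 'ROWS' [FORCE]. ROWS is JSON, a list of rows, each an object of numbers: "rx", "ry", "rz": the turn, a rotation vector about the world's x, y, z scaled (see below); "tx", "ty", "tz": the shift along the world's x, y, z scaled (see below); "fingers": the opening, from 0 (shut) to 1 (fully open). A call has 1 to 10 rows; each row shifts and turns the commanded pose from where the row before left it; what a row does not reach is not made up. The controller multiplies each number of a shift by 200 mm and each number of a turn by 5 degrees. A row lasts 1/10 s, in which the tool goes at most 50 mm and 8.59 degrees, less where a joint would pass 70% of its speed; a pose out of reach is approached as far as the arm can. A call with a number of a shift or a turn outside -1 to 1 is refused whole. A call with a gripper value outside its range is refused whole. The fingers move at their own pace and stop on an object; FORCE is the grip in N (left out, the last holds). Time passes only in rows, so rows that do not move let the fingers close. It gives the time, the measured TCP pose, the force, the opening and the grip force at its end, in the units of the state.
- monitor.state(): the state, without advancing time (a new reading comes with each control period).
- imaging.camera(name): name is "scene" or "top" or "wrist"; returns the picture (420x560x3 uint8, red, green, blue); there is no depth.
- imaging.camera_info(name): a dict with "vertical_fov" (degrees; the focal length in pixels is half the picture's height over the tangent of half this angle, whatever the lens; pixels are square), "cx", "cy" (the principal point, pixels), "k1" (the pictures are not rectified: a ray, as slopes to the right and down, at radius r is drawn at 1 + k1 r^2 times it, then the intrinsics apply), "extrinsics" (4x4, takes a point from camera to world coordinates); the wrist camera has in their place "tool_from_camera" (4x4, takes a point from camera to tool coordinates, whose origin is the TCP and whose axes are the flange's). Camera axes: x right, y up, looking along -z (the intrinsics and any distortion apply to the point x, -y, -z); pixel columns grow to the right and rows downward; lengths in mm; the calibration is good to about 2 mm. A picture is of the moment at which its call begins: read the wrist's pose just before it. camera_info takes no time and is no camera call.
- job.hand_in(): hands the job in; it is judged then, once.
The state is a dict: "time": time; "joints": joint angles; "qvel": joint speeds; "joint_torque": joint torques, N m; "position": TCP position; "orientation": TCP orientation; "contact_force": force on the tool from outside, world axes, zero at the start; "torque": the same for the moment, N m; "gripper_width": finger opening in mm; "grasp_force": force on a finger pad.
Only numpy, scipy, OpenCV 4.12 (cv2) and the standard library are available. Lean on these libraries where they do the work, as an engineer would, in place of code of your own. Each camera call takes 0.05 s, during which the arm holds its last target. There are 200 camera calls.

## Working session

There is one attempt and no reset: what is moved stays moved. The work goes in short steps, Python scripts to look and compute and a shell command to move; the robot and the scene stay as the last step left them, time stands still between calls to the robot, and variables do not carry over. Pictures are saved under pics/ and viewed, at most 10 in all, crops included, and the job is handed in when it is done.

```bash
ls; mkdir -p pics; python3 - <<'E'
from plant import monitor, imaging, job, ctrl
import cv2,numpy as np
s=monitor.state();print(s['time'],s['position'],s['orientation'],s['gripper_width'],ctrl.tcp_to_tips)
for n in("scene","top"):
    cv2.imwrite(f"pics/{n}0.png",imaging.camera(n)[:,:,::-1]);print(n,imaging.camera_info(n))
print(imaging.camera_info("wrist"))
a=cv2.imread("pics/scene0.png")
E
```

```text
pics
0.0 [ 203.50037927 -590.53827564  230.31603164] [-1.79925932e+02 -5.61428683e-03  1.90109057e+01] 91.34271328882446 17.0
scene {'vertical_fov': 46.097426168551145, 'cx': 290.280452708392, 'cy': 214.15324397994362, 'k1': -0.03147005272662565, 'extrinsics': array([[-5.47635882e-01,  5.36474944e-01, -6.42097792e-01,
        -4.85088697e+02],
       [-8.36712589e-01, -3.48700504e-01,  4.22279530e-01,
         6.91976625e+02],
       [ 2.64256321e-03,  7.68506729e-01,  6.39836248e-01,
         1.13935920e+03],
       [ 0.00000000e+00,  0.00000000e+00,  0.00000000e+00,
         1.00000000e+00]])}
top {'vertical_fov': 56.02471551027247, 'cx': 274.7918112467881, 'cy': 203.35752892443438, 'k1': -0.10741113034281895, 'extrinsics': array([[-2.66319825e-02,  9.99175428e-01, -3.06463979e-02,
         5.17750313e+02],
       [-9.99630363e-01, -2.64514399e-02,  6.28163510e-03,
        -5.68750148e+00],
       [ 5.46581409e-03,  3.08023622e-02,  9.99510550e-01,
         1.19291916e+03],
       [ 0.00000000e+00,  0.00000000e+00,  0.00000000e+00,
         1.00000000e+00]])}
{'vertical_fov': 65.5159787281363, 'cx': 279.98789087774816, 'cy': 212.44485159821122, 'k1': -0.08080847566209616, 'tool_from_camera': array([[-8.34333284e-04,  9.66754106e-01,  2.55706476e-01,
         7.29283239e+01],
       [ 9.99999652e-01,  8.09881860e-04,  2.00919355e-04,
        -4.14364311e-01],
       [-1.28524252e-05,  2.55706555e-01, -9.66754445e-01,
        -1.54106477e+02],
       [ 0.00000000e+00,  0.00000000e+00,  0.00000000e+00,
         1.00000000e+00]])}
```

View pics/scene0.png

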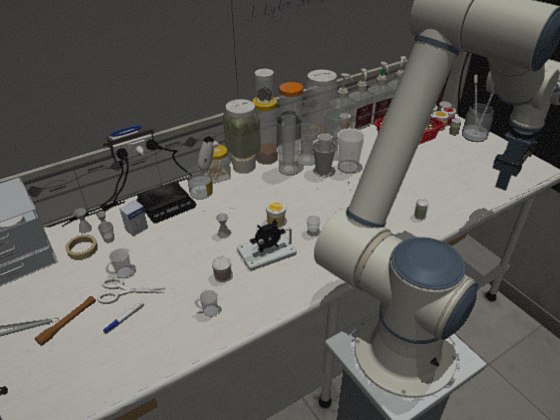

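View pics/top0.png

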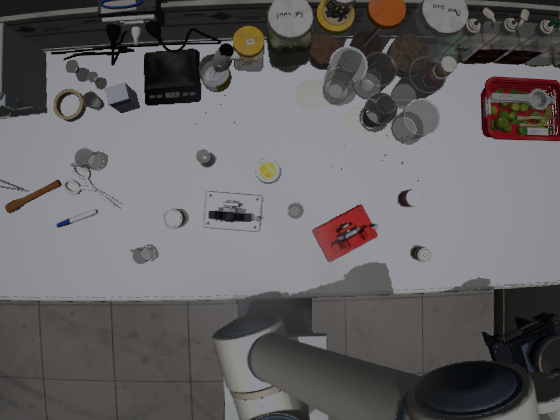

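The top view shows two candidates: the white/aluminium plate with a black wheel at (233,211) in top and (266,248) in scene, and a red-based look-alike at (346,232) in top. The aluminium one fits the description, and red is to be left alone. Next I measure it and enlarge it.

```bash
cat > h.py <<'E'
import cv2,numpy as np
from plant import imaging,monitor
from scipy.spatial.transform import Rotation as R
def KD(i):
    f=210/np.tan(np.radians(i['vertical_fov']/2))
    return np.array([[f,0,i['cx']],[0,f,i['cy']],[0,0,1.]]),np.array([i['k1'],0,0,0,0])
def ext(n,i,s=None):
    if n!='wrist': return i['extrinsics']
    T=np.eye(4);T[:3,:3]=R.from_euler('xyz',s['orientation'],degrees=True).as_matrix();T[:3,3]=s['position']
    return T@i['tool_from_camera']
def ray(n,px,s=None):
    i=imaging.camera_info(n);K,D=KD(i);T=ext(n,i,s)
    u=cv2.undistortPoints(np.array(px,float).reshape(-1,1,2),K,D)[:,0]
    return T[:3,3],np.c_[u[:,0],-u[:,1],-np.ones(len(u))]@T[:3,:3].T
def plane(n,px,c,ax=2,s=None):
    o,d=ray(n,px,s);return o+d*((c-o[ax])/d[:,ax])[:,None]
def proj(n,P,s=None):
    i=imaging.camera_info(n);K,D=KD(i);T=np.linalg.inv(ext(n,i,s))
    p=np.atleast_2d(P)@T[:3,:3].T+T[:3,3]
    return cv2.projectPoints(p*[1,-1,-1],np.zeros(3),np.zeros(3),K,D)[0][:,0]
E
python3 - <<'E'
from h import *
a=cv2.imread('pics/top0.png')
c=cv2.resize(a[175:250,190:280],None,fx=6,fy=6,interpolation=cv2.INTER_CUBIC)
b=cv2.imread('pics/scene0.png')
d=cv2.resize(b[215:275,225:305],None,fx=6.75,fy=6.75,interpolation=cv2.INTER_CUBIC)
cv2.imwrite('pics/crop1.png',np.vstack([c[:, :540]*1,d[:150*0+405]])[:900]) if 0 else cv2.imwrite('pics/crop1.png',cv2.resize(np.hstack([c[:400],d[:400]]),(800,300*1)))
g=cv2.cvtColor(a,cv2.COLOR_BGR2GRAY)
print(g[185:240:4,196:275:4])
for n,p in dict(jigger=(205,158),shot=(295,211),pulp=(267,171),pot=(175,218),cup=(145,254)).items(): print(n,plane('top',[p],60).round())
print(plane('top',[(207,192),(263,196),(261,231),(205,226)],20).round(1))
E
```

```text
[[148 149 149 149 148 148 148 148 149 149 149 148 149 149 148 148 148 148
  148 148]
 [148 148 148 149 148 149 149 149 149 149 149 149 149 149 148 148 148 148
  148 148]
 [148 148 148 149 149 149 149 147 136 114 112 123 144 142 145 149 148 148
  148 148]
 [148 148 148 148 148 148 148 149 149 148 149 148 149 149 148 145 148 148
  148 148]
 [149 148 147 148 148 149 148 145 108 124  94 149 148 148 148 148 148 148
  148 148]
 [148 148 129 149 148 149 149  95 128 140 141  63 149 148 149 149 145 148
  148 148]
 [149 148 136 149 148 145  87 129 130 114  52  92  94 148 148 148 134 148
  149 148]
 [148 148 121 113  34  13  11  19  39  32  25  45  65  88 131 148 120 148
  148 148]
 [147 148 122 112  35  19  10  23  41  27  12  11  29  44  98 100  71 148
  148 148]
 [148 148 135 139 149 128 114 132  70  49 102  94  74  67 148 148 101 148
  148 148]
 [148 149 144 149 148 148 148 148 148 149 149 149 148 148 148 147 106 149
  148 148]
 [148 148 149 148 148 148 148 128 112 123 134 141 143 147 148 148 133 148
  149 148]
 [148 148 149 147 149 148 148 148 148 148 148 148 149 148 148 149 149 148
  149 148]
 [148 147 148 149 148 148 148 149 148 149 148 148 148 149 148 148 148 149
  149 148]]
jigger [[689. 186.  60.]]
shot [[529. -70.  60.]]
pulp [[646.   7.  60.]]
pot [[518. 276.  60.]]
cup [[416. 367.  60.]]
[[592.9 188.2  20. ]
 [576.5  21.4  20. ]
 [472.8  30.   20. ]
 [491.8 196.4  20. ]]
```

View pics/crop1.png

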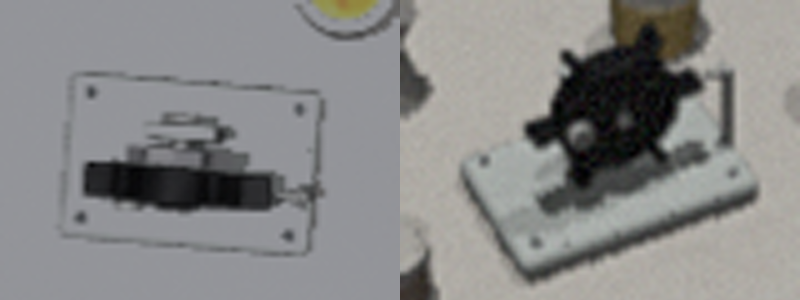

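The enlarged scene crop shows the aluminium base and black wheel. The stud (about (580,130) in the crop) is left of the axle end (622,118), in line with the left tooth and opposite the pointer, so the start is −3 clicks. I'll check this by projection while moving to a hover up-left of the wheel.

```bash
python3 - <<'E'
from h import *
y=np.radians(-5.5);c=np.array([533.5,109,0]);X=np.array([np.cos(y),np.sin(y),0]);Y=np.array([-np.sin(y),np.cos(y),0]);Z=np.array([0,0,1])
ax=c-15*X+85*Z
print('axle',ax.round(1))
for k in range(-5,1):
    a=k*np.pi/3 # 0 -> -Y ; clockwise from robot: from right goes down
    p=ax-17*X+30*(-Y*np.cos(a)-Z*np.sin(a)); q=(proj('scene',p)[0]-[225,215])*6.75
    print(k,(q*np.array([400/540,.75])+[400,0]).round())
E
python3 -m inch '[{"tx":0.08,"ty":0.2,"rz":-0.25},{"tx":0.08,"ty":0.2,"rz":-0.25},{"tx":0.08,"ty":0.2,"rz":-0.25},{"tx":0.08,"ty":0.2,"rz":-0.25},{"tx":0.08,"ty":0.2,"rz":-0.25},{"tx":0.08,"ty":0.2,"rz":-0.25},{"tx":0.08,"ty":0.2,"rz":-0.25},{"tx":0.08,"ty":0.2,"rz":-0.25},{"tx":0.08,"ty":0.2,"rz":-0.25},{"tx":0.08,"ty":0.2,"rz":-0.25}]'
```

```text
axle [518.6 110.4  85. ]
-5 [656. 145.]
-4 [614. 160.]
-3 [591. 138.]
-2 [612.  99.]
-1 [655.  84.]
0 [677. 107.]invalid input at $[0]: expected keys rx, ry, rz, tx, ty, tz, fingers
```

The stud matches −3 (predicted (591,138), seen (580,130)), so three clicks are needed. Rows must carry all the keys.

```bash
python3 -m inch '[{"rx":0,"ry":0,"rz":-0.25,"tx":0.08,"ty":0.2,"tz":0,"fingers":1},{"rx":0,"ry":0,"rz":-0.25,"tx":0.08,"ty":0.2,"tz":0,"fingers":1},{"rx":0,"ry":0,"rz":-0.25,"tx":0.08,"ty":0.2,"tz":0,"fingers":1},{"rx":0,"ry":0,"rz":-0.25,"tx":0.08,"ty":0.2,"tz":0,"fingers":1},{"rx":0,"ry":0,"rz":-0.25,"tx":0.08,"ty":0.2,"tz":0,"fingers":1},{"rx":0,"ry":0,"rz":-0.25,"tx":0.08,"ty":0.2,"tz":0,"fingers":1},{"rx":0,"ry":0,"rz":-0.25,"tx":0.08,"ty":0.2,"tz":0,"fingers":1},{"rx":0,"ry":0,"rz":-0.25,"tx":0.08,"ty":0.2,"tz":0,"fingers":1},{"rx":0,"ry":0,"rz":-0.25,"tx":0.08,"ty":0.2,"tz":0,"fingers":1},{"rx":0,"ry":0,"rz":-0.25,"tx":0.08,"ty":0.2,"tz":0,"fingers":1}]'
```

```text
time: 1.1
position: [363.8, -189.2, 230.9]
orientation: [-180.0, 0.0, 6.4]
contact_force: [1.3, 0.4, 0.6]
gripper_width: 91.0
grasp_force: 0.0
```

```bash
python3 -m inch '[{"rx":0,"ry":0,"rz":-0.24,"tx":0.083,"ty":0.204,"tz":0,"fingers":1},{"rx":0,"ry":0,"rz":-0.24,"tx":0.083,"ty":0.204,"tz":0,"fingers":1},{"rx":0,"ry":0,"rz":-0.24,"tx":0.083,"ty":0.204,"tz":0,"fingers":1},{"rx":0,"ry":0,"rz":-0.24,"tx":0.083,"ty":0.204,"tz":0,"fingers":1},{"rx":0,"ry":0,"rz":-0.24,"tx":0.083,"ty":0.204,"tz":0,"fingers":1},{"rx":0,"ry":0,"rz":-0.24,"tx":0.083,"ty":0.204,"tz":0,"fingers":1},{"rx":0,"ry":0,"rz":-0.24,"tx":0.083,"ty":0.204,"tz":0,"fingers":1},{"rx":0,"ry":0,"rz":-0.24,"tx":0.083,"ty":0.204,"tz":0,"fingers":1},{"rx":0,"ry":0,"rz":-0.24,"tx":0.083,"ty":0.204,"tz":0,"fingers":1},{"rx":0,"ry":0,"rz":-0.24,"tx":0.083,"ty":0.204,"tz":0,"fingers":1}]'
python3 -m inch '[{"rx":0,"ry":0,"rz":0,"tx":0,"ty":0,"tz":0,"fingers":1},{"rx":0,"ry":0,"rz":0,"tx":0,"ty":0,"tz":0,"fingers":1}]'
python3 - <<'E'
from h import *
s=monitor.state();a=imaging.camera('wrist')[:,:,::-1];cv2.imwrite('pics/w1.png',a)
np.save('s1.npy',s,allow_pickle=True);print(s['position'],s['orientation'])
y=np.radians(-5.5);X=np.array([np.cos(y),np.sin(y),0]);Y=np.array([-np.sin(y),np.cos(y),0])
ax=np.array([518.6,110.4,85]);
for v in (1,-1):
  for h in (-11,11): print(v,h,proj('wrist',ax+X*h+Y*30*v+[0,0,52],s).round())
E
```

```text
time: 2.1
position: [529.8, 219.0, 230.7]
orientation: [180.0, 0.0, -5.5]
contact_force: [0.7, -0.5, 0.1]
gripper_width: 90.9
grasp_force: 0.0
time: 2.3
position: [529.3, 217.7, 230.3]
orientation: [180.0, 0.1, -5.4]
contact_force: [-0.7, -0.1, -0.1]
gripper_width: 91.1
grasp_force: 0.0
[529.27215066 217.72883919 230.28553983] [ 1.79967150e+02  5.77803617e-02 -5.38210321e+00]
1 -11 [[378. 235.]]
1 11 [[380. 208.]]
-1 -11 [[449. 234.]]
-1 11 [[453. 208.]]
```

View pics/w1.png

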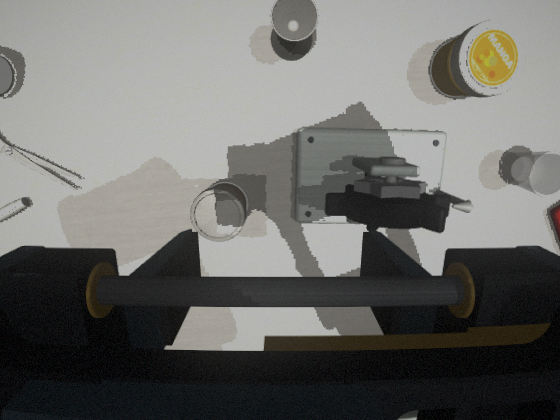

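Wrist view: the stand plate corners are at about (298,128)–(445,222), the wheel at (328–450, 190–232), the pointer at (463,206), and the right finger's tip at (370,232). Next I enlarge the wheel with its contrast stretched.

```bash
python3 - <<'E'
from h import *
a=cv2.imread('pics/w1.png')[115:265,290:490]
a=np.clip((a/255.)**0.5*255,0,255).astype('uint8')
cv2.imwrite('pics/crop2.png',cv2.resize(a,None,fx=4,fy=4,interpolation=cv2.INTER_CUBIC))
s=np.load('s1.npy',allow_pickle=True).item()
print('corners',plane('wrist',[(298,129),(446,132),(444,222),(296,222)],20,s=s).round(1))
print('ptr',plane('wrist',[(472,207)],85,s=s).round(1))
T=np.eye(4)
r=R.from_euler('xyz',s['orientation'],degrees=True).as_matrix()
for v in ([16,59,17],[-16,59,17],[16,45.5,17]): print((proj('wrist',r@np.array(v)+s['position'],s)-[290,115])*4)
E
```

```text
corners [[597.1 192.4  20. ]
 [580.2  28.1  20. ]
 [475.3  27.6  20. ]
 [492.3 203.3  20. ]]
ptr [[510.5  32.5  85. ]]
[[389.92001786 468.83168941]]
[[370.16215539 677.29312733]]
[[294.03661591 469.18521142]]
```

View pics/crop2.png

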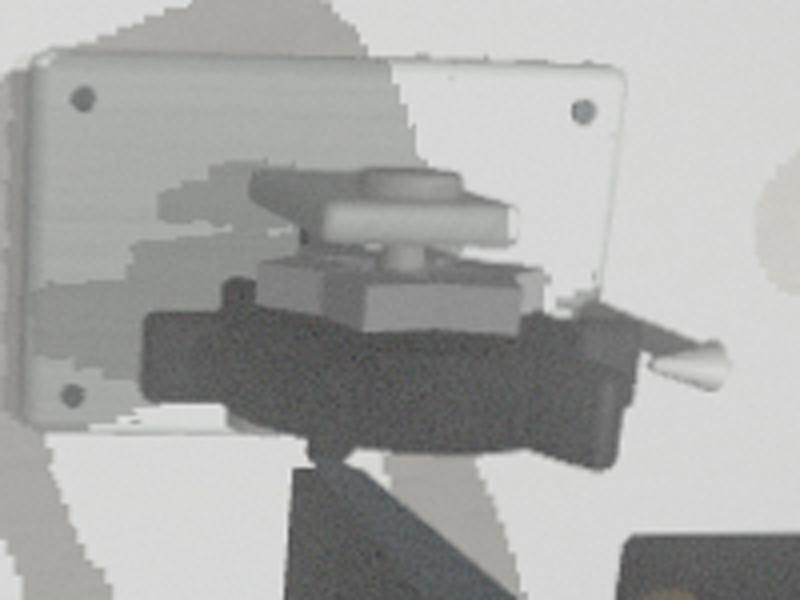

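Against the prediction, the upper-left tooth end (crop (330,460)), the right one (605,465) and the plate corners put the axle at about (521,114.5). Fingertip thickness is about 8 mm. Now I go down left of the upper-left tooth, then push it over.

```bash
python3 -m inch '[{"rx":0,"ry":0,"rz":0,"tx":0.007,"ty":-0.025,"tz":-0.15,"fingers":1},{"rx":0,"ry":0,"rz":0,"tx":0,"ty":0,"tz":-0.15,"fingers":1},{"rx":0,"ry":0,"rz":0,"tx":0,"ty":0,"tz":-0.125,"fingers":1},{"rx":0,"ry":0,"rz":0,"tx":0,"ty":0,"tz":0,"fingers":1},{"rx":0,"ry":0,"rz":0,"tx":0,"ty":0,"tz":0,"fingers":1}]'
```

```text
time: 2.85
position: [530.9, 211.3, 146.5]
orientation: [180.0, 0.0, -5.5]
contact_force: [0.5, 0.2, 0.5]
gripper_width: 91.3
grasp_force: 0.0
```

```bash
python3 -m inch '[{"rx":0,"ry":0,"rz":0,"tx":-0.0035,"ty":-0.035,"tz":0,"fingers":1},{"rx":0,"ry":0,"rz":0,"tx":-0.0035,"ty":-0.035,"tz":0,"fingers":1},{"rx":0,"ry":0,"rz":0,"tx":-0.0035,"ty":-0.035,"tz":0,"fingers":1},{"rx":0,"ry":0,"rz":0,"tx":-0.0025,"ty":-0.025,"tz":0,"fingers":1}]'
```

```text
time: 3.25
position: [529.1, 185.6, 147.3]
orientation: [-179.9, -0.1, -5.5]
contact_force: [1.1, 4.3, 2.5]
gripper_width: 91.1
grasp_force: 1.8
```

```bash
python3 -m inch '[{"rx":0,"ry":0,"rz":0,"tx":-0.0016,"ty":-0.016,"tz":0.005,"fingers":1},{"rx":0,"ry":0,"rz":0,"tx":-0.0016,"ty":-0.016,"tz":0.005,"fingers":1},{"rx":0,"ry":0,"rz":0,"tx":-0.0016,"ty":-0.016,"tz":0.005,"fingers":1}]'
python3 -m inch '[{"rx":0,"ry":0,"rz":0,"tx":-0.0016,"ty":-0.016,"tz":0,"fingers":1},{"rx":0,"ry":0,"rz":0,"tx":-0.0016,"ty":-0.016,"tz":0,"fingers":1},{"rx":0,"ry":0,"rz":0,"tx":0,"ty":0,"tz":0,"fingers":1}]'
```

```text
time: 3.55
position: [527.4, 176.2, 149.0]
orientation: [180.0, 0.0, -5.5]
contact_force: [-0.2, 0.6, -0.4]
gripper_width: 91.0
grasp_force: 0.6
time: 3.85
position: [526.5, 169.6, 148.7]
orientation: [180.0, 0.0, -5.5]
contact_force: [-0.1, 0.4, -0.4]
gripper_width: 91.2
grasp_force: 0.0
```

```bash
python3 - <<'E'
from h import *
w=imaging.camera('wrist')[:,:,::-1];b=imaging.camera('scene')[:,:,::-1]
cv2.imwrite('pics/w2.png',w);cv2.imwrite('pics/s2.png',b)
g=lambda a:np.clip((a/255.)**0.5*255,0,255).astype('uint8')
c=cv2.resize(g(w[130:280,280:480]),(400,300),interpolation=cv2.INTER_CUBIC)
d=cv2.resize(g(b[215:275,225:305]),(400,300),interpolation=cv2.INTER_CUBIC)
cv2.imwrite('pics/c3.png',np.hstack([c,d]))
E
```

```text
(no output)
```

View pics/c3.png

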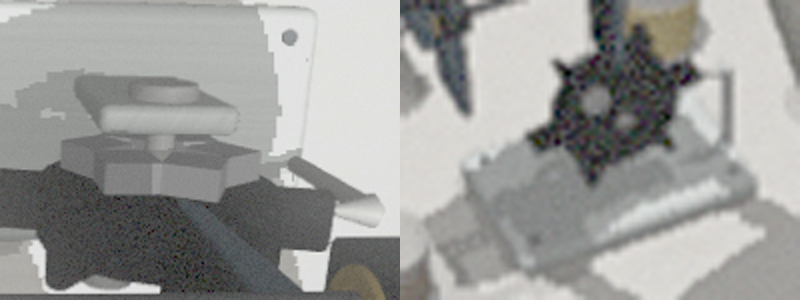

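The right half of the picture shows the stud at (597,98) with the axle end at (627,120). That is −2 clicks, and the stand hasn't moved. I go up, back left, down and push again.

```bash
python3 -m inch '[{"rx":0,"ry":0,"rz":0,"tx":0,"ty":0,"tz":0.15,"fingers":1},{"rx":0,"ry":0,"rz":0,"tx":0.0,"ty":0.0,"tz":0,"fingers":1},{"rx":0,"ry":0,"rz":0,"tx":0.0105,"ty":0.105,"tz":0,"fingers":1},{"rx":0,"ry":0,"rz":0,"tx":0.0105,"ty":0.105,"tz":0,"fingers":1},{"rx":0,"ry":0,"rz":0,"tx":0,"ty":0,"tz":0,"fingers":1},{"rx":0,"ry":0,"rz":0,"tx":0,"ty":0,"tz":-0.165,"fingers":1},{"rx":0,"ry":0,"rz":0,"tx":0,"ty":0,"tz":0,"fingers":1},{"rx":0,"ry":0,"rz":0,"tx":0,"ty":0,"tz":0,"fingers":1}]'
python3 -m inch '[{"rx":0,"ry":0,"rz":0,"tx":-0.0035,"ty":-0.035,"tz":0,"fingers":1},{"rx":0,"ry":0,"rz":0,"tx":-0.0035,"ty":-0.035,"tz":0,"fingers":1},{"rx":0,"ry":0,"rz":0,"tx":-0.0035,"ty":-0.035,"tz":0,"fingers":1},{"rx":0,"ry":0,"rz":0,"tx":-0.0025,"ty":-0.025,"tz":0,"fingers":1}]'
```

```text
time: 4.75
position: [530.5, 211.7, 145.8]
orientation: [180.0, 0.1, -5.5]
contact_force: [0.1, -0.3, 0.3]
gripper_width: 91.1
grasp_force: 0.0
time: 5.15
position: [528.7, 185.4, 146.5]
orientation: [-180.0, -0.1, -5.5]
contact_force: [1.2, 2.9, 2.7]
gripper_width: 91.4
grasp_force: 1.8
```

```bash
python3 -m inch '[{"rx":0,"ry":0,"rz":0,"tx":-0.0016,"ty":-0.016,"tz":0.005,"fingers":1},{"rx":0,"ry":0,"rz":0,"tx":-0.0016,"ty":-0.016,"tz":0.005,"fingers":1},{"rx":0,"ry":0,"rz":0,"tx":-0.0016,"ty":-0.016,"tz":0.005,"fingers":1},{"rx":0,"ry":0,"rz":0,"tx":-0.0016,"ty":-0.016,"tz":0,"fingers":1},{"rx":0,"ry":0,"rz":0,"tx":-0.0016,"ty":-0.016,"tz":0,"fingers":1},{"rx":0,"ry":0,"rz":0,"tx":0,"ty":0,"tz":0,"fingers":1}]'
python3 - <<'E'
from h import *
w=imaging.camera('wrist')[:,:,::-1];b=imaging.camera('scene')[:,:,::-1]
g=lambda a:np.clip((a/255.)**0.5*255,0,255).astype('uint8')
c=cv2.resize(g(w[130:280,280:480]),(400,300),interpolation=cv2.INTER_CUBIC)
d=cv2.resize(g(b[215:275,225:305]),(400,300),interpolation=cv2.INTER_CUBIC)
cv2.imwrite('pics/c4.png',np.hstack([c,d]))
E
```

```text
time: 5.75
position: [526.6, 169.6, 148.8]
orientation: [180.0, 0.0, -5.5]
contact_force: [-0.3, 0.1, -0.6]
gripper_width: 91.0
grasp_force: 0.0
```

View pics/c4.png

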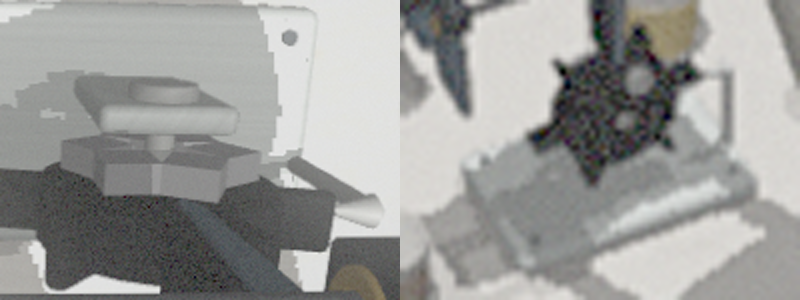

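The stud is now at (638,80), upper right of the axle end (627,120), which is −1 click. I let it rest, then do the last click the same way.

```bash
python3 -m inch '[{"rx":0,"ry":0,"rz":0,"tx":0,"ty":0,"tz":0.15,"fingers":1},{"rx":0,"ry":0,"rz":0,"tx":0.0,"ty":0.0,"tz":0,"fingers":1},{"rx":0,"ry":0,"rz":0,"tx":0.0105,"ty":0.105,"tz":0,"fingers":1},{"rx":0,"ry":0,"rz":0,"tx":0.0105,"ty":0.105,"tz":0,"fingers":1},{"rx":0,"ry":0,"rz":0,"tx":0,"ty":0,"tz":0,"fingers":1},{"rx":0,"ry":0,"rz":0,"tx":0,"ty":0,"tz":-0.165,"fingers":1},{"rx":0,"ry":0,"rz":0,"tx":0,"ty":0,"tz":0,"fingers":1},{"rx":0,"ry":0,"rz":0,"tx":0,"ty":0,"tz":0,"fingers":1}]'
python3 -m inch '[{"rx":0,"ry":0,"rz":0,"tx":-0.0035,"ty":-0.035,"tz":0,"fingers":1},{"rx":0,"ry":0,"rz":0,"tx":-0.0035,"ty":-0.035,"tz":0,"fingers":1},{"rx":0,"ry":0,"rz":0,"tx":-0.0035,"ty":-0.035,"tz":0,"fingers":1},{"rx":0,"ry":0,"rz":0,"tx":-0.0025,"ty":-0.025,"tz":0,"fingers":1}]'
```

```text
time: 6.65
position: [530.6, 211.7, 145.8]
orientation: [180.0, 0.1, -5.5]
contact_force: [0.1, 0.0, 0.2]
gripper_width: 91.4
grasp_force: 0.0
time: 7.05
position: [528.7, 185.4, 146.5]
orientation: [-180.0, -0.1, -5.5]
contact_force: [-0.6, 3.8, 2.5]
gripper_width: 91.2
grasp_force: 1.8
```

```bash
python3 -m inch '[{"rx":0,"ry":0,"rz":0,"tx":-0.0016,"ty":-0.016,"tz":0.005,"fingers":1},{"rx":0,"ry":0,"rz":0,"tx":-0.0016,"ty":-0.016,"tz":0.005,"fingers":1},{"rx":0,"ry":0,"rz":0,"tx":-0.0016,"ty":-0.016,"tz":0.005,"fingers":1},{"rx":0,"ry":0,"rz":0,"tx":-0.0016,"ty":-0.016,"tz":0,"fingers":1},{"rx":0,"ry":0,"rz":0,"tx":-0.0016,"ty":-0.016,"tz":0,"fingers":1},{"rx":0,"ry":0,"rz":0,"tx":0,"ty":0,"tz":0,"fingers":1}]'
python3 -m inch '[{"rx":0,"ry":0,"rz":0,"tx":0,"ty":0,"tz":0.15,"fingers":1},{"rx":0,"ry":0,"rz":0,"tx":0,"ty":0,"tz":0.25,"fingers":1},{"rx":0,"ry":0,"rz":0,"tx":0,"ty":0,"tz":0.2,"fingers":1},{"rx":0,"ry":0,"rz":0,"tx":0,"ty":0,"tz":0,"fingers":1},{"rx":0,"ry":0,"rz":0,"tx":0,"ty":0,"tz":0,"fingers":1},{"rx":0,"ry":0,"rz":0,"tx":0,"ty":0,"tz":0,"fingers":1}]'
python3 - <<'E'
from h import *
w=imaging.camera('wrist')[:,:,::-1];b=imaging.camera('scene')[:,:,::-1]
g=lambda a:np.clip((a/255.)**0.5*255,0,255).astype('uint8')
c=cv2.resize(g(w),(400,300),interpolation=cv2.INTER_CUBIC)
d=cv2.resize(g(b[215:275,225:305]),(400,300),interpolation=cv2.INTER_CUBIC)
cv2.imwrite('pics/c5.png',np.hstack([c,d]))
E
```

```text
time: 7.65
position: [526.6, 169.6, 148.8]
orientation: [180.0, 0.0, -5.5]
contact_force: [-0.2, 0.3, -0.5]
gripper_width: 91.0
grasp_force: 0.0
time: 8.25
position: [526.1, 169.9, 267.8]
orientation: [180.0, 0.1, -5.5]
contact_force: [-0.5, -0.5, -0.2]
gripper_width: 91.0
grasp_force: 0.0
```

View pics/c5.png

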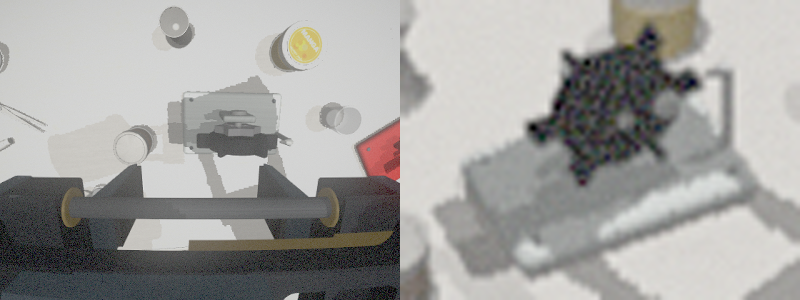

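The stud is at (667,105), right of the axle end (625,118) and towards the pointer, which is where position 0 was predicted. The stand and its neighbours are in place and the hand is clear.

```bash
python3 -c "
from plant import job;print(job.hand_in())"
```

```text
the job is handed in; nothing more can be done
None
```

I flicked the wheel three clicks clockwise, one at a time; in the last picture the stud sits at the pointer and the stand and its neighbours look unmoved, so I handed the job in at about 8 s (no verdict came back).

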